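# Wake and tare the glaze scale

### The arm

A 6-joint arm with a two-finger parallel gripper is mounted at the origin on the work surface. World frame = base frame: x ahead of the robot, y to its left, z up, the work surface at z = 0. Lengths are in m, angles in rad, forces in N, time in s.
With the tool pointing down it reaches from about 0.325 to 0.775 m from the base axis. Payload 5.5 kg.
Tool frame: the origin (TCP) lies midway between the tips of the shut fingers; the grasp point (between the pads) lies 19 mm behind it (ctrl.tcp_to_grasp is the distance from the TCP to the grasp point, in m); z points along the fingers, y is the line along which they close (so a half turn about z gives the same grasp; the last joint's range is limited). The gripper opens to 88 mm and grips with 3 to 60 N. Pads are 20 mm wide; open, the fingers measure 115 mm over their backs; the gripper's body (75 mm by 178 mm) begins 61 mm behind the grasp point.
Start: joints at [1.106, 0.091, 1.231, -0, 1.82, -0.057], TCP at [0.238, 0.551, 0.223] pointing down, gripper open.
Joint ranges: [-2.87, 2.87], [-0.86, 2.18], [0.17, 2.46], [-1.51, 4.65], [0.06, 2.69], [-2.65, 2.65]. Speed limits (rad/s): [2.57, 2.57, 3.01, 3.14, 3.14, 3.14].

### API

Orientations are given as a rotation vector (axis times angle).
In Python, from bench import ctrl, planner, imaging, telemetry gives the robot as it stands. Calls block until the motion is done:
- ctrl.reach(position, orientation): joint-space move of the TCP to a pose.
- ctrl.movel(position, ori=None, velocity=0.15): straight line of the TCP; ori=None keeps the orientation; velocity is the mean speed in m/s.
- ctrl.move_j(angles): joint-space move.
- ctrl.release() and ctrl.clamp(): open the fingers fully, or close them until they stop; the grip force is fixed at half the most.
- ctrl.hold(seconds).
- planner.ik(position, orientation): joint angles nearest the present ones, or None.
- imaging.grab_frame(name): name is "side" or "top"; returns a dict with "image" (480x640x3 uint8, red, green, blue), "z_map" (480x640 float32, m along the optical axis (not along the pixel's ray), 0 where there is no reading), "vertical_fov" (degrees; the focal length in pixels is half the picture's height over the tangent of half this angle, whatever the lens; pixels are square), "cx", "cy" (the principal point, pixels), "dist" ([k1, k2, p1, p2, k3] as OpenCV has them; the pictures are not rectified), "xyz" and "rotation" of the camera in the world. Camera axes: x right, y down, z forward; pixel columns grow to the right and rows downward; lengths in m; the calibration is good to about 2 mm. A picture is of the moment at which its call begins.
A pose or a line that the arm cannot do raises ctrl.MotionError and nothing moves.
- ctrl.job_done(): hands the job in; it is judged then, once.
Readings, each from a call of its own:
- telemetry.get_t(): time.
- telemetry.get_qpos(): joint angles.
- telemetry.get_qd(): joint speeds.
- telemetry.get_tau(): joint torques, N m.
- telemetry.get_position(): TCP position.
- telemetry.get_tool_rot(): TCP orientation.
- telemetry.get_force(): force on the tool from outside, world axes, zero at the start.
- telemetry.get_moment(): the same for the moment, N m.
- telemetry.get_grip_width(): finger opening in m.
- telemetry.get_gripper_force(): force on a finger pad.
Only numpy, scipy, OpenCV 4.12 (cv2) and the standard library are available. Lean on these libraries where they do the work, as an engineer would, in place of code of your own. Each camera call takes 0.05 s, during which the arm holds its last target. There are 200 camera calls.

### The job

Wake the glaze scale with a light fingertip touch, enough to make the sprung steel pan give a little, on the bare part of the pan beside the bowl and not on it. Take the finger off so the pan is free, then lightly press the long bar-shaped tare key more than half-way down and let it come up again. Press neither the round nor the square key, do not lift or shift the bowl or any of the things standing around the scale, and finish clear of everything.

Things in the scene. Friction and masses are not known exactly. Their poses are not given: they have to be found in the camera images.
- scale: Low cream-coloured bench scale, fixed to the worktop: 260 mm deep (its x) by 220 mm wide (its y), body top 45 mm high. Origin at the centre of its underside; its -x side is the front (towards the robot), with three keys in a row; a dark display strip lies behind the keys and a steel weighing pan fills the rear. Force on it includes force on the pan.
- pan_center (a point): Centre of the top face of the weighing pan: flat steel plate 150 mm (along the scale's x) by 200 mm (along the scale's y), 6 mm thick, its top 70 mm above the worktop, centred 45 mm behind the scale's origin (+x of the scale). A small bowl stands on it somewhere along its middle line; the wider bare area is on the side of the pan (+y or -y of the scale) that the bowl is farther from, at least 65 mm wide.
- pan (a joint): How far the pan is pressed down, m: 0 free, 0.006 at its stop. It sinks under about 1 N plus 1 N per mm and springs back; a touch wakes the scale from 1 mm.
- tare_top (a point): Tare key: the long bar key, 16 mm (scale's x) by 44 mm (scale's y), white like the others, one of three in a row 66 mm apart along the scale's front, in any order. This point is the centre of its top face, 62 mm above the worktop, 9 mm proud of its black housing.
- tare (a joint): How far the tare key is pressed down, m: 0 up, 0.007 at its stop; it takes about 0.8 N plus 0.8 N per mm and springs back. It registers from 3 mm, and below 6 mm it is still off its stop.
- tare_base: Black housing of the tare key, fixed on the scale, 30 by 56 mm, 8 mm high, its top 53 mm above the worktop; origin at the centre of its underside, axes as the scale's. Force on it includes force on its key.
- mode_top (a point): Mode key: the round key, 20 mm in diameter, white like the others, one of three in a row 66 mm apart along the scale's front, in any order. This point is the centre of its top face, 62 mm above the worktop, 9 mm proud of its black housing.
- mode (a joint): How far the mode key is pressed down, m: 0 up, 0.007 at its stop; it takes about 0.8 N plus 0.8 N per mm and springs back.
- mode_base: Black housing of the mode key, fixed on the scale, 30 by 56 mm, 8 mm high, its top 53 mm above the worktop; origin at the centre of its underside, axes as the scale's. Force on it includes force on its key.
- units_top (a point): Units key: the square key, 18 by 18 mm, white like the others, one of three in a row 66 mm apart along the scale's front, in any order. This point is the centre of its top face, 62 mm above the worktop, 9 mm proud of its black housing.
- units (a joint): How far the units key is pressed down, m: 0 up, 0.007 at its stop; it takes about 0.8 N plus 0.8 N per mm and springs back.
- units_base: Black housing of the units key, fixed on the scale, 30 by 56 mm, 8 mm high, its top 53 mm above the worktop; origin at the centre of its underside, axes as the scale's. Force on it includes force on its key.
- bowl: Small white ceramic bowl standing loose on the pan, 64 mm across the rim, 30 mm high; origin at the centre of its underside. Stays where it is.
- bottle: Ash-glazed grey-green bottle, 80 mm across, 172 mm high, standing left of the scale (its +y side); origin at the centre of its foot. Bystander.
- vial: Glass test vial with cork stopper, 28 mm across, 93 mm high, standing left of the scale near its front; origin at the centre of its foot. Bystander.
- mould: Red clay sprig mould, rectangular block 60 by 85 by 22 mm, lying right of the scale; origin at the centre of its underside. Bystander.
- round_mould: Round red clay sprig mould, 60 mm across, 20 mm high, right of the scale; origin at the centre of its underside. Bystander.
- banding_tool: Steel banding tool, 176 mm long, 12 mm thick, lying in front of the scale, roughly along the scale's y; origin on the worktop below about its middle. Bystander.
- weight: Brass knobbed weight, 30 mm across, 45 mm high, right of the scale near its front; origin at the centre of its foot. Bystander.
There are look-alikes about, which are no part of the job. There is more than one size of the bowl; the job needs the smallest.

How it is judged:
On the way, in this order (a step that is already met when the one before it is completed fails the run):
1. a fingertip touches the bare pan so that it sinks at least 1 mm (value of joint pan above 0.001 m and contact force between the fingers and scale above 0.3 N), for 0.05 s.
2. with the pan free again, the fingertips press the tare key at least 3 mm down (value of joint tare above 0.003 m and contact force between the fingers and tare_base above 0.3 N and contact force between the fingers and scale below 0.1 N and value of joint pan below 0.001 m), for 0.05 s.
At the end, for the whole second after the job is handed in: The pan and all three keys are up again (within 1 mm), the bowl still stands on the pan and it and all bystanders are upright, at rest and within 12 mm of where they began (value of joint each of pan, tare, mode, units below 0.001 m and angle between each of bowl, bottle, vial's own z axis and vertical below 0.1 rad and distance of each of bowl, bottle, vial, mould, round_mould, banding_tool, weight from where it was at the start of the episode below 0.012 m and linear speed of each of bowl, bottle, vial, mould, round_mould, banding_tool, weight below 0.02 m/s); the robot touches nothing.
It fails at once if the round or the square key is pressed more than 1.5 mm (value of joint any of mode, units above 0.0015 m).
It fails at once if the scale or a key is pushed hard (over 30 N) (contact force between any of the arm, the fingers and scale above 30 N or contact force between any of the arm, the fingers and tare_base above 30 N or contact force between any of the arm, the fingers and mode_base above 30 N or contact force between any of the arm, the fingers and units_base above 30 N).
It fails at once if the bowl is pressed (over 2 N) (contact force between any of the fingers, the arm and bowl above 2 N).
It fails at once if the bowl or a bystander is lifted or shifted by more than 12 mm (distance of any of bowl, bottle, vial, mould, round_mould, banding_tool, weight from where it was at the start of the episode above 0.012 m).
It also fails if it takes over 45 s, if anything falls off the work surface, if the arm or the gripper's body presses on something with over 40 N, if the wrist force passes 120 N, or if a joint passes its speed limit or range.

## Working session

There is one attempt and no reset: what is moved stays moved. The work goes in short steps, each a Python script; the robot and the scene stay as the last script left them, time stands still between calls to the robot, and variables do not carry over. Pictures are saved under pics/ and viewed, at most 10 in all, crops included, and the job is handed in when it is done.

```bash
mkdir -p pics; ls; python3 - <<'E'
from bench import ctrl, planner, imaging, telemetry
import cv2,numpy as np
for n in("top","side"):
    f=imaging.grab_frame(n); np.savez(n+".npz",**f)
    cv2.imwrite(f"pics/{n}0.png",f["image"][:,:,::-1])
    print(n,f["xyz"],f["rotation"],f["vertical_fov"],f["cx"],f["cy"],f["dist"])
print(telemetry.get_t(),telemetry.get_tool_rot())
E
```

```text
pics
top [0.53288083 0.05148732 1.02068711] [-2.19159254  2.19078859 -0.06413633] 50.84511811730503 326.7064159444829 235.14657820267328 [-0.13288303  0.          0.          0.          0.        ]
side [ 0.30906716 -0.32748545  0.59464655] [-2.30547565  0.73302    -0.27976742] 57.21383676894456 327.67533389713896 242.69659069796708 [-0.00999051  0.          0.          0.          0.        ]
0.1 [-6.35982356e-01 -3.07605986e+00  2.65276308e-03]
```

View pics/top0.png

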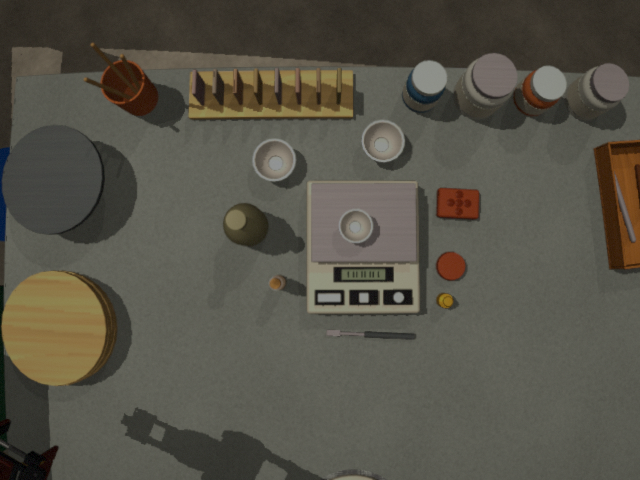

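View pics/side0.png

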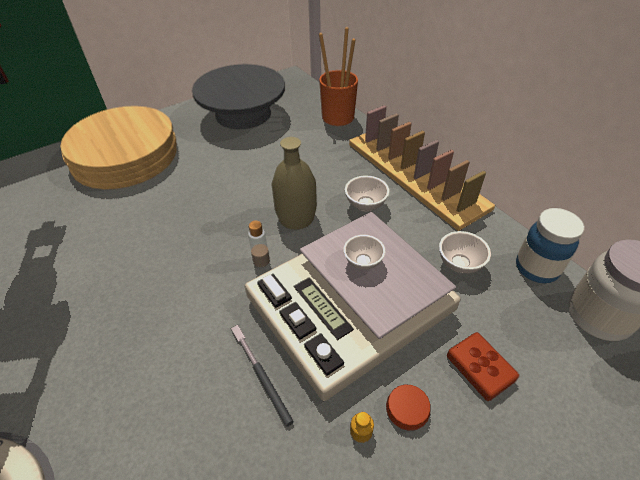

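The top view shows three white bowls. The ones at (274,161) and (383,142) are larger and stand on the worktop. The one at (356,227) is the smallest and stands on the pan, so it is the bowl meant, and the wider bare side is to its right (-y). The three keys are a bar at (329,298), a square at (364,298) and a round one at (398,298), so the bar is tare. Next I'll cast rays to these points and enlarge the crop to confirm.

```bash
cat > h.py <<'E'
import numpy as np,cv2
from scipy.spatial.transform import Rotation as R
def cast(f,px,z):
    fl=240/np.tan(np.radians(float(f["vertical_fov"]))/2)
    K=np.array([[fl,0,float(f["cx"])],[0,fl,float(f["cy"])],[0,0,1]])
    u=cv2.undistortPoints(np.array(px,float).reshape(-1,1,2),K,np.array(f["dist"],float))[:,0]
    d=R.from_rotvec(f["rotation"]).apply(np.c_[u,np.ones(len(u))])
    o=np.array(f["xyz"]); return o+d*((z-o[2])/d[:,2])[:,None]
E
python3 - <<'E'
from h import *
f=dict(np.load("top.npz")); im=f["image"]
hsv=cv2.cvtColor(im,cv2.COLOR_RGB2HSV)
for p in [(340,200),(400,250),(329,298),(364,298),(398,298),(312,275),(356,216)]: print(p,im[p[1],p[0]],hsv[p[1],p[0]])
# pan: height from depth-> world z
fl=240/np.tan(np.radians(float(f["vertical_fov"]))/2)
v,u=np.mgrid[0:480,0:640]; r=R.from_rotvec(f["rotation"]).as_matrix()
zc=f["z_map"]; K=np.array([[fl,0,f["cx"]],[0,fl,f["cy"]],[0,0,1]],float)
un=cv2.undistortPoints(np.stack([u,v],-1).reshape(-1,1,2).astype(float),K,f["dist"].astype(float)).reshape(480,640,2)
W=np.concatenate([un*zc[...,None],zc[...,None]],-1)@r.T+f["xyz"]
print("z pan",W[200,340],W[250,400],"key",W[298,329])
roi=np.zeros((480,640),np.uint8); roi[170:325,300:430]=1
def rect(m,z,name):
    n,l,s,c=cv2.connectedComponentsWithStats((m&roi).astype(np.uint8))
    for i in range(1,n):
        if s[i,4]<25: continue
        cs,_=cv2.findContours((l==i).astype(np.uint8),cv2.RETR_EXTERNAL,2)
        P=cast(f,cs[0].reshape(-1,2),z)[:,:2].astype(np.float32)
        print(name,s[i],np.round(c[i]),[np.round(q,4) if not np.isscalar(q) else round(q,2) for q in cv2.minAreaRect(P)])
pan=(np.abs(W[...,2]-.07)<.008)&(v<265); rect(pan.astype(np.uint8),.07,"pan")
wh=(im.min(2)>150)&(v>285); rect(wh.astype(np.uint8),.062,"white")
bl=(im.max(2)<60)&(v>285); rect(bl.astype(np.uint8),.053,"black")
bw=(W[...,2]>.086)&(v<265); rect(bw.astype(np.uint8),.1,"bowl")
cv2.imwrite("pics/crop.png",cv2.resize(im[170:330,295:435,::-1],None,fx=3.7,fy=3.7,interpolation=cv2.INTER_CUBIC))
E
```

```text
(340, 200) [123 113 109] [  9  29 123]
(400, 250) [118 110 106] [ 10  26 118]
(329, 298) [144 146 144] [ 60   3 146]
(364, 298) [146 147 143] [ 38   7 147]
(398, 298) [144 146 142] [ 45   7 146]
(312, 275) [146 147 126] [ 31  36 147]
(356, 216) [125 117 104] [ 19  43 125]
z pan [0.65564701 0.0268592  0.07131865] [ 0.56114791 -0.0869749   0.06611217] key [0.47046189 0.04761598 0.0624986 ]
pan [ 311  183  106   79 7362] [364. 222.] [array([ 0.6143, -0.0178]), array([0.1486, 0.199 ]), 0.14]
pan [346 217  17  18 174] [355. 227.] [array([6.049e-01, 6.000e-04]), array([0.0307, 0.0292]), 24.04]
black [300 286   6  10  57] [303. 290.] [array([0.4841, 0.0982]), array([0.0172, 0.0096]), 0.1]
black [416 286  11  29 153] [423. 301.] [array([ 0.4646, -0.1329]), array([0.0177, 0.0559]), 79.54]
black [315 290  29  15 210] [330. 297.] [array([0.4717, 0.0476]), array([0.0267, 0.0535]), 0.01]
black [350 290  28  15 312] [363. 297.] [array([ 0.4717, -0.0184]), array([0.0517, 0.0267]), 89.9]
black [384 290  28  15 317] [397. 297.] [array([ 0.4715, -0.0836]), array([0.052 , 0.0268]), 89.79]
black [358 314  54   2  71] [383. 314.] [array([ 0.4381, -0.0587]), array([0.1017, 0.002 ]), 89.75]
bowl [339 209  34  34 461] [356. 225.] [array([ 0.6051, -0.0007]), array([0.0606, 0.0605]), 0.01]
```

View pics/crop.png

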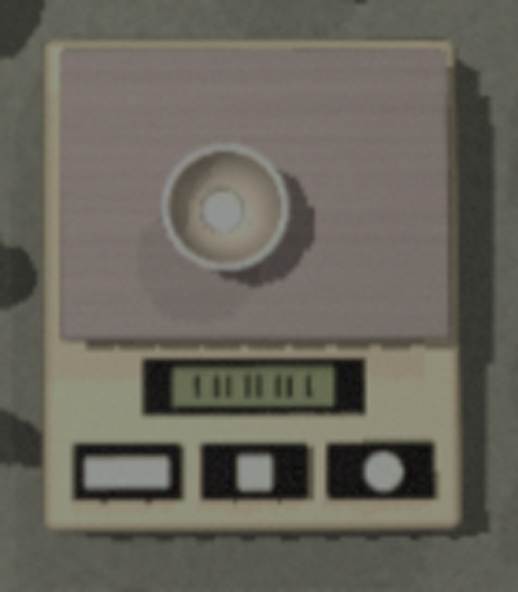

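The crop confirms it: bar key at the left of the row (about (127,472) in the crop), square in the middle, round at the right, and the small bowl left of centre on the pan. Scale yaw is about 0. I'll touch the pan at (0.61,-0.077) and press tare at (0.471,0.0476).

```bash
python3 - <<'E'
from h import *
from bench import ctrl, planner, imaging, telemetry as t
ctrl.clamp()
p=np.array(t.get_position()); ctrl.movel([p[0],p[1],0.30])
q0=np.array(t.get_qpos())
best=None
for o in ([0,np.pi,0],[np.pi,0,0]):
    q=planner.ik([.61,-.077,.28],o)
    if q is not None:
        print(o,np.round(q,2)); d=abs(np.array(q)-q0).max()
        if best is None or d<best[0]: best=(d,o)
o=best[1]; np.save("ori.npy",o)
ctrl.reach([.61,-.077,.28],o)
ctrl.movel([.61,-.077,.09],velocity=.12); ctrl.hold(.5)
print(t.get_t(),t.get_position(),t.get_tool_rot(),t.get_grip_width(),[np.round(t.get_force(),2) for _ in range(3)])
for n in("side",):
    f=imaging.grab_frame(n); cv2.imwrite("pics/pan.png",f["image"][:,:,::-1])
E
```

```text
[0, 3.141592653589793, 0] [-0.18  0.15  1.06  0.    1.93 -1.75]
[3.141592653589793, 0, 0] [-0.18  0.15  1.06 -0.    1.93  1.39]
6.925 [ 0.61001186 -0.07700146  0.09002346] [3.14154479e+00 5.50506996e-05 4.74352852e-05] 0.0006701578810202846 [array([ 0.9 , -0.02,  0.63]), array([ 0.9 , -0.02,  0.63]), array([ 0.9 , -0.02,  0.63])]
```

View pics/pan.png

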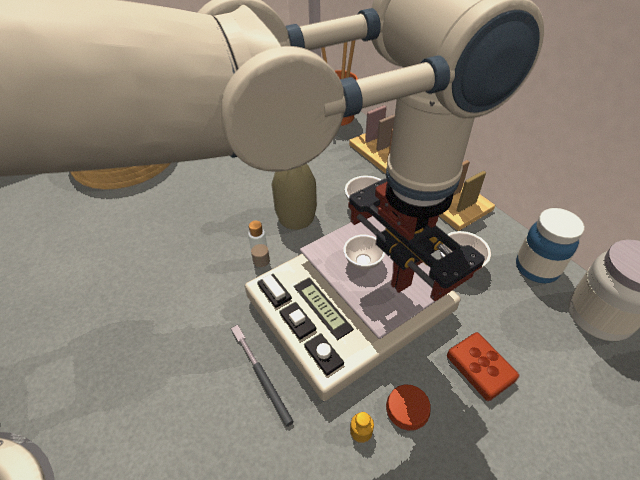

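The picture shows the shut fingers above the bare pan, near (400,275), right of the bowl at (364,252) and clear of it. Next I'll lower in small steps under force feedback.

```bash
cat > press.py <<'E'
from h import *
from bench import ctrl, telemetry as t
def press(x,y,top,F,maxd):
    """step down from top+6 mm until force F (above bias) or maxd below first contact"""
    ctrl.movel([x,y,top+.006],velocity=.05); ctrl.hold(.3)
    b=t.get_force()[2]; z=top+.006; zc=None
    while z>top-.012:
        z-=.0005; ctrl.movel([x,y,z],velocity=.02); ctrl.hold(.05)
        f=t.get_force()[2]-b; zt=t.get_position()[2]
        if zc is None and f>.4: zc=zt
        if zc is not None: print(round(zt,4),round(f,2))
        if f>F or (zc and zc-zt>=maxd): break
    ctrl.hold(.2); print("end",t.get_position(),t.get_force()[2]-b,"contact",zc,"t",t.get_t())
    ctrl.movel([x,y,top+.02],velocity=.05)
E
python3 - <<'E'
from press import *
press(.61,-.077,.07,3.2,.0035)
ctrl.movel([.61,-.077,.2]); ctrl.movel([.471,.0476,.2]); ctrl.movel([.471,.0476,.085],velocity=.1); ctrl.hold(.2)
from bench import imaging
f=imaging.grab_frame("side"); cv2.imwrite("pics/tare.png",cv2.resize(f["image"][180:420,180:500,::-1],None,fx=2,fy=2))
print(t.get_t(),t.get_position())
E
```

```text
0.0755 0.47
0.0749 0.43
0.0745 0.98
0.074 0.04
0.0735 -0.23
0.073 -1.37
0.0725 -0.34
0.0719 0.53
end [ 0.60999856 -0.07701883  0.07200989] 0.07737670932879898 contact 0.07551332068428082 t 10.3083
14.6417 [0.47123954 0.04760468 0.08545554]
```

View pics/tare.png

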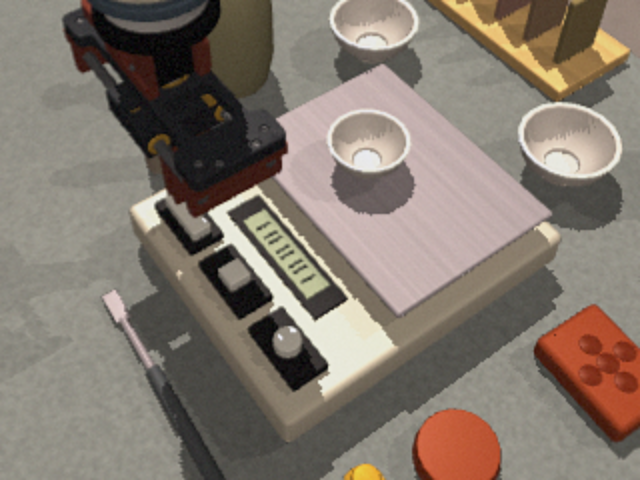

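The view shows the fingers above the bar key (near (195,215) in the crop) and clear of everything. The pan touch didn't happen: the force readings were motion ripple and the tip stopped at z=0.072, above the pan top at 0.070. I'll repeat the pan touch with longer settling at each step.

```bash
cat > press.py <<'E'
from h import *
from bench import ctrl, telemetry as t
def press(x,y,top,F,zmin):
    ctrl.movel([x,y,top+.004],velocity=.06); ctrl.hold(.6)
    b=np.mean([t.get_force()[2] for _ in range(3)]); z=top+.001
    while True:
        ctrl.movel([x,y,z],velocity=.01); ctrl.hold(.35)
        f=t.get_force()[2]-b; print(round(t.get_position()[2],4),round(f,2))
        if f>F or z<=zmin+1e-6: break
        z-=.001
    print("t",t.get_t()); ctrl.movel([x,y,top+.02],velocity=.06)
E
python3 - <<'E'
from press import *
ctrl.movel([.471,.0476,.16]); ctrl.movel([.61,-.077,.16],velocity=.2); ctrl.movel([.61,-.077,.085])
press(.61,-.077,.07,3.0,.066)
print(t.get_t(),t.get_position())
E
```

```text
0.0711 0.52
0.0701 0.61
0.0691 2.17
0.0681 3.84
t 20.5583
21.075 [ 0.61003807 -0.07700036  0.09024653]
```

The pan gave about 2 mm at roughly 3 N and is free again. Next is the tare key, about 4.5 mm down.

```bash
python3 - <<'E'
from press import *
from bench import imaging
ctrl.movel([.61,-.077,.16],velocity=.2); ctrl.movel([.471,.0476,.16],velocity=.2); ctrl.movel([.471,.0476,.08])
press(.471,.0476,.062,5.3,.057)
ctrl.movel([.471,.0476,.25],velocity=.2); ctrl.hold(.3)
print(t.get_t(),t.get_position())
f=imaging.grab_frame("side"); cv2.imwrite("pics/end.png",f["image"][:,:,::-1])
E
```

```text
0.0631 0.18
0.0621 1.08
0.0611 2.47
0.0601 3.42
0.0591 4.3
0.0581 5.23
0.0571 6.12
t 28.725
30.5833 [0.47075648 0.04758512 0.2491819 ]
```

View pics/end.png

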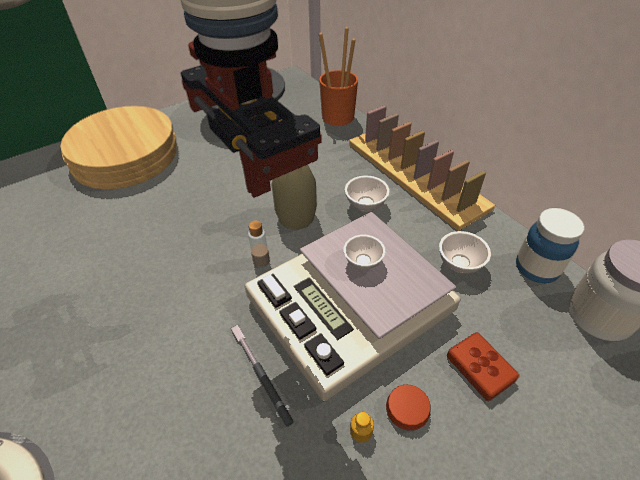

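The key was pressed about 5 mm (roughly 5–6 N) and has come up again. In the picture the bowl at (364,252) and all the bystanders are where they began, and the gripper is well clear above.

```bash
python3 -c "
from bench import ctrl
ctrl.hold(.3); print(ctrl.job_done())"
```

```text
the job is handed in; nothing more can be done
None
```

The job is handed in: the pan was touched about 2 mm down and released, then the tare key was pressed about 5 mm and let up, and the last picture shows the bowl and bystanders unmoved with the arm clear; no verdict came back.

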